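Show the decay on the model molar with an inspection mirror

TASK

Pick up the inspection mirror from the tray, keeping the fingers off its round head, and hold it with the centre of the glass about 75 mm out from the red spot on the side of the big model tooth, angled so that the visualiser's lens, looking down, sees the spot reflected near the middle of the glass. Finish still holding the mirror there in the air, steady, clear of the tooth, the visualiser and the tray. Do not touch the visualiser, do not shift the tooth, and leave the other things on the table and in the tray where they are.

Things in the scene. Friction and masses are not known exactly. Their poses are not given: they have to be found in the camera images.
- mirror: Loose inspection mirror, 115 g, lying on the tray floor, its head clear of the floor. Origin: underside of its handle, mid-length. Black handle 110 mm long (own x -55 to +55), 22 wide (y), 18 high (z 0 to 18), red band at the free (-x) end; a 7 mm steel stem runs on along +x to a round head that leans forward. Own z is up as it lies.
- mirror_head: Round head fixed rigidly on the stem: dark steel cup 60 mm in diameter, 10 mm thick, glass 55 mm in diameter. Origin: centre of the glass surface, at (160, 0, 30) mm in the mirror's frame. Own +z is the outward normal of the glass: the mirror's +z leaned by 35 degrees (about the mirror's y) towards its +x, away from the handle. Own y is the mirror's y.
- handle_end (a point): Free end of the mirror's handle, at (-55, 0, 9) mm in the mirror's frame (the red band).
- tooth: Loose big model of a molar, 195 mm high, 0.8 kg, upright on a round dark wooden foot (116 mm in diameter, 24 mm high): three tan roots, ivory crown 92 x 92 mm from 107 to 195 mm above the table. Origin: centre of the foot's underside, on the table. Own +x (level) points out of the crown face with the red spot.
- spot (a point): Centre of the red spot, 24 mm in diameter, at (50, 0, 150) mm in the tooth's frame, on a vertical face of the crown. It faces along own +x, which points to the robot's right (-y), often partly away from the robot (+x). Axes parallel to the tooth's. The lens cannot see it directly.
- visualiser: Fixed document camera beyond the tooth: white foot 160 x 210 x 30 mm, grey arm rising over the foot to 460 mm, white head (125 x 62 mm, underside 430 mm above the table) reaching towards the robot (own -x) over the tooth. Origin: on the table straight below the lens; the foot's centre is at (165, 0) mm, the arm rises from it and leans over.
- lens (a point): Centre of the visualiser's lens under its head, at (0, 0, 415) mm in the visualiser's frame, looking straight down with a wide view. It sees the spot in the middle of the glass when the glass normal halves the angle between the directions from the glass centre to the lens and to the spot.
- tray: Fixed shallow steel tray 300 x 200 mm, walls 14 mm high and 3 mm thick, floor 3 mm thick. Origin: centre of its underside, on the table; long side along own x.
- tweezers: Loose steel tweezers, 120 mm long, lying in the tray to the left (+y) of the mirror.
- probe: Loose probe with a wooden handle, 135 mm long, 8 mm thick, lying in the tray to the right (-y) of the mirror.
- toothbrush: Loose big blue demonstration toothbrush, 290 mm long, 34 mm high, on the table.
- petri: Loose closed petri dish, 90 mm in diameter, 20 mm high, on the table.
- bottle: Loose amber bottle, 52 mm in diameter, 115 mm high, on the table.
- slidebox: Loose wooden slide box, 85 x 110 x 31 mm, on the table.
- pyramid: Loose yellow stepped pyramid, 55 mm wide, 51 mm high, on the table.

How it is judged:
By the outcome, as a careful person would: the job done as asked, in the order asked, and still so for the second after the job is handed in, while the arm keeps its last pose, push and grip.
It also fails if it takes over 38 s, if anything falls off the work surface, if the arm or the gripper's body presses on something with over 40 N, if the wrist force passes 120 N, or if a joint passes its speed limit or range.

ROBOT

A 7-joint arm with a two-finger parallel gripper is mounted at the origin on the work surface. World frame = base frame: x ahead of the robot, y to its left, z up, the work surface at z = 0. Lengths are in m, angles in rad, forces in N, time in s.
With the tool pointing down it reaches from about 0.425 to 0.925 m from the base axis. Payload 6.8 kg.
Tool frame: the origin (TCP) lies midway between the tips of the shut fingers; the grasp point (between the pads) lies 19 mm behind it; z points along the fingers, y is the line along which they close (so a half turn about z gives the same grasp; the last joint's range is limited). The gripper opens to 85 mm and grips with 20 to 120 N. Pads are 22 mm wide; open, the fingers measure 114 mm over their backs; the gripper's body (76 mm by 85 mm) begins 54 mm behind the grasp point. The pads swing forward as they close: fully open they stand 13 mm farther back than shut.
Start: joints at [1.082, 0.477, 0.022, 1.555, -0.011, 1.109, -0.083], TCP at [0.251, -0.627, 0.202] pointing down, gripper open.
Joint ranges: [-2.96, 2.96], [-0.34, 2.1], [-1.41, 1.46], [0.24, 2.44], [-1.37, 4.51], [0.17, 1.92], [-2.96, 2.96]. Speed limits (rad/s): [2.39, 2.39, 3.14, 3.14, 3.14, 3.14, 3.14].

INTERFACE

Orientations are given as a unit quaternion [w, x, y, z].
In Python, from station import bot, imaging gives the robot as it stands.
- The arm moves only by the tool move_arm, never from a script. Its argument "commands" is a list that holds one entry, the list of rows, each a list of 7 numbers: the shift along the tool's x, y, z in m, then the turn, a rotation vector about the tool's x, y, z in degrees, then the finger opening in m, from 0 to 0.0854. In form: [[[x, y, z, rx, ry, rz, grip], ...]]. A call has 1 to 20 rows; each row shifts and turns the commanded pose from where the row before left it, along the tool's axes as they then stand; what a row does not reach is not made up. A row lasts 1/8 s, in which the tool goes at most 62.5 mm and 10.7 degrees, less where a joint would pass 70% of its speed; a pose out of reach is approached as far as the arm can. A call is refused whole if a number of a shift passes 0.0625 or a number of a turn 10.7, either way. A call with a gripper value outside its range is refused whole. The fingers move at their own pace and stop on an object; "squeeze" is the grip in N (left out, the last holds). Time passes only in rows, so rows that do not move let the fingers close. It gives the time, the measured TCP pose, the force, the opening and the grip force at its end, in the units of the state.
- bot.get_obs(): the state, without advancing time (a new reading comes with each control period).
- imaging.read_camera(name): name is "scene" or "side" or "wrist"; returns the picture (420x560x3 uint8, red, green, blue); there is no depth.
- imaging.calibration(name): a dict with "intrinsics" (3x3 intrinsics, pixels), "extrinsics" (4x4, takes a point from camera to world coordinates); the wrist camera has in their place "mount" (4x4, takes a point from camera to tool coordinates, whose origin is the TCP and whose axes are the flange's). Camera axes: x right, y down, z forward; pixel columns grow to the right and rows downward; lengths in m; the calibration is good to about 2 mm. The wrist camera is an equidistant fisheye: a pixel r from the principal point sees the ray r / f radians off the axis. A picture is of the moment at which its call begins: read the wrist's pose just before it. calibration takes no time and is no camera call.
- bot.hand_in(): hands the job in; it is judged then, once.
The state is a dict: "t": time; "q": joint angles; "joint_vel": joint speeds; "joint_torque": joint torques, N m; "eef_pos": TCP position; "tool_rot": TCP orientation; "contact_force": force on the tool from outside, world axes, zero at the start; "torque": the same for the moment, N m; "gripper_width": opening from 0.0 (shut) to 1.0 (fully open); "grasp_force": force on a finger pad.
Only numpy, scipy, OpenCV 4.12 (cv2) and the standard library are available. Lean on these libraries where they do the work, as an engineer would, in place of code of your own. Each camera call takes 0.05 s, during which the arm holds its last target. There are 200 camera calls.

## Working session

There is one attempt and no reset: what is moved stays moved. The work goes in short steps, Python scripts to look and compute and a tool call to move; the robot and the scene stay as the last step left them, time stands still between calls to the robot, and variables do not carry over. Pictures are saved under pics/ and viewed, at most 10 in all, crops included, and the job is handed in when it is done.

Besides the shell and the picture viewer there is one more tool, called after "Emit:" as a command line: name --argument value ..., lists and objects as JSON in quotes. move_arm: Moves the arm, as the interface text tells. Its arguments: {"type":"object","properties":{"commands":{"type":"array","items":{"type":"array","items":{"type":"array","items":{"type":"number"}}}},"squeeze":{"type":"number"}},"required":["commands"]}

```bash
mkdir -p pics; ls
python3 - <<'E'
from station import bot, imaging
import cv2, numpy as np
o=bot.get_obs(); print({k:np.round(v,3).tolist() for k,v in o.items()})
for n in ("scene","side"):
    im=imaging.read_camera(n); cv2.imwrite(f"pics/{n}0.png",im[...,::-1])
    c=imaging.calibration(n); print(n,np.round(c["intrinsics"],1).tolist(),np.round(c["extrinsics"],3).tolist())
im=imaging.read_camera("wrist"); cv2.imwrite("pics/wrist0.png",im[...,::-1])
c=imaging.calibration("wrist");print({k:np.round(v,3).tolist() for k,v in c.items()})
a=cv2.imread("pics/scene0.png");b=cv2.imread("pics/side0.png")
E
```

```text
pics
{'t': 0.0, 'q': [1.082, 0.478, 0.022, 1.556, -0.012, 1.109, -0.083], 'joint_vel': [0.0, -0.001, 0.0, 0.001, -0.0, -0.0, -0.001], 'joint_torque': [-0.001, -59.646, 1.607, -28.12, 0.012, 0.009, 0.0], 'eef_pos': [0.251, -0.626, 0.201], 'tool_rot': [-0.001, 0.982, 0.189, -0.0], 'contact_force': [0.281, 0.129, -0.551], 'torque': [-0.029, -0.004, 0.017], 'grasp_force': 0.0, 'gripper_width': 0.998}
scene [[461.2, 0.0, 283.3], [0.0, 461.2, 207.7], [0.0, 0.0, 1.0]] [[0.0, 0.783, -0.622, 1.279], [1.0, 0.001, 0.002, -0.035], [0.003, -0.622, -0.783, 1.164], [0.0, 0.0, 0.0, 1.0]]
side [[458.7, 0.0, 268.1], [0.0, 458.7, 209.7], [0.0, 0.0, 1.0]] [[0.988, -0.104, 0.118, 0.378], [-0.157, -0.664, 0.731, -0.923], [0.002, -0.74, -0.673, 1.051], [0.0, 0.0, 0.0, 1.0]]
{'intrinsics': [[325.192, 0.0, 277.723], [0.0, 325.192, 208.338], [0.0, 0.0, 1.0]], 'mount': [[0.0, -0.948, -0.317, 0.082], [1.0, 0.0, 0.001, -0.002], [-0.001, -0.317, 0.948, -0.172], [0.0, 0.0, 0.0, 1.0]]}
```

View pics/scene0.png

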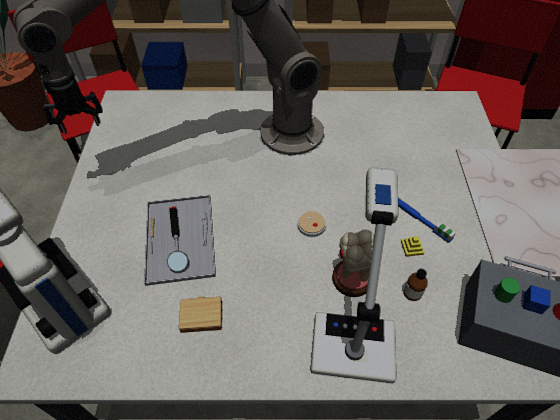

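View pics/side0.png

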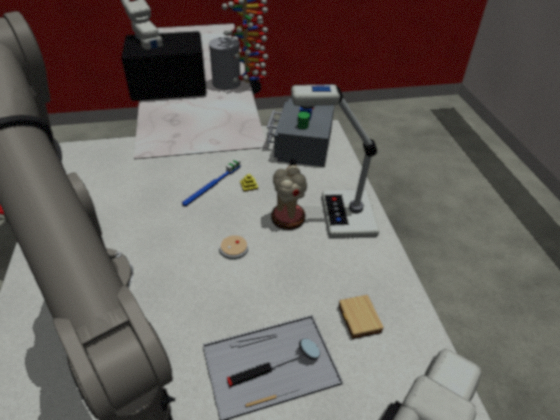

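```bash
cat > h.py <<'E'
from station import bot, imaging
import cv2, numpy as np
from scipy.spatial.transform import Rotation as R
def rot(o): w,x,y,z=o["tool_rot"]; return R.from_quat([x,y,z,w])
def ray(n,u,v):
    c=imaging.calibration(n);K=c["intrinsics"];E=c["extrinsics"]
    d=E[:3,:3]@np.array([(u-K[0,2])/K[0,0],(v-K[1,2])/K[1,1],1]); return E[:3,3],d/np.linalg.norm(d)
def plane(n,u,v,z):
    p,d=ray(n,u,v); return p+d*(z-p[2])/d[2]
def tri(n1,p1,n2,p2):
    a,d=ray(n1,*p1);b,e=ray(n2,*p2)
    s=np.linalg.lstsq(np.c_[d,-e],b-a,rcond=None)[0]
    P,Q=a+d*s[0],b+e*s[1]; return (P+Q)/2,np.linalg.norm(P-Q)
def proj(n,P):
    c=imaging.calibration(n);E=c["extrinsics"]; q=c["intrinsics"]@(E[:3,:3].T@(np.asarray(P)-E[:3,3])); return q[:2]/q[2]
E
python3 - <<'E'
import cv2,numpy as np
a=cv2.imread("pics/scene0.png");b=cv2.imread("pics/side0.png")
f=lambda m,x,y,w,h,s:cv2.resize(m[y:y+h,x:x+w],None,fx=s,fy=s,interpolation=cv2.INTER_CUBIC)
out=np.zeros((600,800,3),np.uint8)
t=f(a,140,190,85,100,4.5) ;t=cv2.resize(a[190:290,140:225],(255,300),interpolation=cv2.INTER_CUBIC)
out[:300,:255]=t
out[:600,260:560]=cv2.resize(a[160:390,300:415],(300,600),interpolation=cv2.INTER_CUBIC)
out[:400,565:800]=cv2.resize(b[75:245,280:380],(235,400),interpolation=cv2.INTER_CUBIC)
out[310:530,:255]=cv2.resize(b[310:420,200:345],(255,194*220//194),interpolation=cv2.INTER_CUBIC)
cv2.imwrite("pics/crop1.png",out)
for nm,m in (("scene",a),("side",b)):
    h=cv2.cvtColor(m,cv2.COLOR_BGR2HSV)
    red=(((h[...,0]<8)|(h[...,0]>172))&(h[...,1]>140)&(h[...,2]>80)).astype(np.uint8)
    n,l,s,c=cv2.connectedComponentsWithStats(red)
    print(nm,[(s[i,:].tolist(),c[i].round(1).tolist()) for i in range(1,n) if 4<=s[i,4]<900 and 120<c[i][0]<430 and c[i][1]>150])
E
```

```text
scene [([170, 207, 6, 2, 7], [172.1, 207.1]), ([313, 223, 5, 4, 14], [315.0, 224.3]), ([341, 250, 3, 7, 13], [342.1, 252.8]), ([372, 327, 5, 4, 17], [374.1, 328.6])]
side [([332, 197, 4, 3, 8], [333.8, 198.2]), ([236, 241, 3, 2, 6], [237.0, 241.5]), ([228, 378, 4, 7, 21], [229.3, 381.2])]
```

View pics/crop1.png

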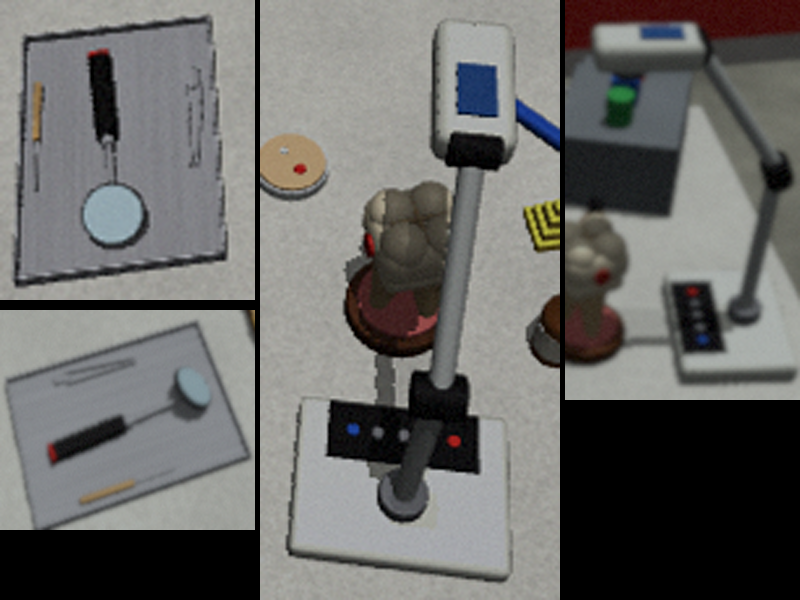

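Run:
```python
from h import *
a=cv2.imread("pics/scene0.png");b=cv2.imread("pics/side0.png")
np.set_printoptions(precision=4,suppress=True)
def comp(m,lo,hi,box):
    h=cv2.cvtColor(m,cv2.COLOR_BGR2HSV);k=cv2.inRange(h,lo,hi);z=np.zeros_like(k);x0,y0,x1,y1=box;z[y0:y1,x0:x1]=k[y0:y1,x0:x1]
    cs,_=cv2.findContours(z,cv2.RETR_EXTERNAL,cv2.CHAIN_APPROX_NONE);return max(cs,key=cv2.contourArea)
cen=lambda c:(lambda M:(M["m10"]/M["m00"],M["m01"]/M["m00"]))(cv2.moments(c))
gs=comp(a,(85,30,100),(110,255,255),(150,235,215,285)); gd=comp(b,(85,30,90),(110,255,255),(285,325,335,370))
print("glass px",cen(gs),cen(gd),cv2.contourArea(gs),cv2.contourArea(gd))
G,e=tri("scene",cen(gs),"side",cen(gd));print("glass",G,e)
hs=comp(a,(0,0,0),(180,255,45),(165,200,192,242));hd=comp(b,(0,0,0),(180,255,45),(225,355,280,390))
print("handle px",cen(hs),cen(hd),cv2.boundingRect(hs),cv2.boundingRect(hd))
H,e=tri("scene",cen(hs),"side",cen(hd));print("handle black",H,e)
B,e=tri("scene",(172.1,207.3),"side",(229.3,381.2));print("band",B,e)
print("band plane",plane("scene",172.5,207.3,.018),"dist B-G",np.linalg.norm((B-G)[:2]))
print("hdg HG",np.degrees(np.arctan2(*(G-H)[1::-1])),"BG",np.degrees(np.arctan2(*(G-B)[1::-1])))
for s in ((341.5,253),): print("spot",tri("scene",s,"side",(296.2,192.3)))
h=cv2.cvtColor(b,cv2.COLOR_BGR2HSV);k=(((h[...,0]<10)|(h[...,0]>170))&(h[...,1]>120));ys,xs=np.nonzero(k[180:203,285:305]);print("spot side px",xs.mean()+285,ys.mean()+180,len(xs))
# tooth foot ellipse in scene: crop coords
f=lambda x,y:((x-260)/2.609+300,y/2.609+160)
for nm,p in dict(footL=(346,308),footbot=(392,354),footR=(446,300)).items(): print(nm,plane("scene",*f(*p),.012))
for nm,p in dict(fTL=(302,402),fTR=(508,422),fBR=(512,565),fBL=(291,541)).items(): print("vis",nm,plane("scene",*f(*p),.03))
for nm,p in dict(hTL=(440,22),hTR=(513,30),hBR=(506,152),hBL=(434,147)).items(): print("head",nm,plane("scene",*f(*p),.45))
d=lambda x,y:((x-565)/2.35+280,y/2.353+75)
for nm,p in dict(back=(568,28),):pass
```

```text
glass px (177.11393939393938, 260.85393939393936) (309.9471639471639, 347.68842268842263) 275.0 214.5
glass [ 0.579  -0.3362  0.0349] 0.0010100963268754586
handle px (173.93541666666664, 221.3677083333333) (250.63166397415185, 373.8842218632202) (170, 208, 9, 29) (231, 364, 41, 21)
handle black [ 0.4254 -0.3717  0.0168] 0.002433123544897815
band [ 0.373  -0.3844  0.021 ] 0.002315350145254502
band plane [ 0.3695 -0.3834  0.018 ] dist B-G 0.21152186123672498
hdg HG 13.004445894997211 BG 13.160550131155736
spot (array([0.6311, 0.1167, 0.1554]), np.float64(0.004452565941132048))
spot side px 295.3333333333333 192.43333333333334 30
footL [0.6209 0.1091 0.012 ]
footbot [0.6764 0.1542 0.012 ]
footR [0.6108 0.2194 0.012 ]
vis fTL [0.7401 0.0548 0.03  ]
vis fTR [0.7616 0.2611 0.03  ]
vis fBR [0.9039 0.2434 0.03  ]
vis fBL [0.8816 0.0381 0.03  ]
head hTL [0.6067 0.1484 0.45  ]
head hTR [0.6154 0.2064 0.45  ]
head hBR [0.739  0.1822 0.45  ]
head hBL [0.7344 0.1291 0.45  ]Traceback (most recent call last):
  File "<stdin>", line 25, in <module>
ValueError: too many values to unpack (expected 2)
```

```bash
cat >> h.py <<'E'
def plan(P,Rt,n,g):
    o=bot.get_obs(); p=np.array(o["eef_pos"]); r=rot(o)
    dv=(r.inv()*Rt).as_rotvec()/n; rr=r; q=p.copy(); rows=[]
    for i in range(n):
        w=p+(P-p)*(i+1)/n; s=np.round(rr.inv().apply(w-q),3); v=np.round(np.degrees(dv),1)
        rows.append([*s.tolist(),*v.tolist(),g]); q=q+rr.apply(s); rr=rr*R.from_rotvec(np.radians(v))
    print("resid",np.round(P-q,4),"deg",np.round(np.degrees((rr.inv()*Rt).magnitude()),2)); print(str([rows]).replace(" ",""))
def fromzx(z,x):
    z=np.array(z)/np.linalg.norm(z); x=np.array(x)-np.dot(x,z)*z; x/=np.linalg.norm(x)
    return R.from_matrix(np.c_[x,np.cross(z,x),z])
def grasp(h,al):  # h heading deg of mirror, al lean deg
    h,al=np.radians([h,al]); m=np.array([np.cos(h),np.sin(h),0]); z=np.sin(al)*m-np.cos(al)*np.array([0,0,1]); return fromzx(z,m),z
def wpix(u,v,zp,o):  # wrist pixel onto plane z
    c=imaging.calibration("wrist");K=c["intrinsics"];M=c["mount"]
    d=np.array([(u-K[0,2])/K[0,0],(v-K[1,2])/K[1,1]]);t=np.hypot(*d);d=np.array([*(d/t*np.sin(t)),np.cos(t)])
    r=rot(o).as_matrix(); a=np.array(o["eef_pos"])+r@M[:3,3]; e=r@M[:3,:3]@d
    return (a,e) if zp is None else a+e*(zp-a[2])/e[2]
E
python3 - <<'E'
from h import *
Rt,z=grasp(13.1,12); P=np.array([.418,-.373,.012])-.15*z
print(P); plan(P,Rt,9,.05)
E
```

```text
[ 0.38762485 -0.38006852  0.15872214]
resid [0.0004 0.0004 0.0001] deg 0.44
[[[0.024,-0.02,0.005,-0.1,1.3,1.0,0.05],[0.024,-0.02,0.005,-0.1,1.3,1.0,0.05],[0.023,-0.02,0.006,-0.1,1.3,1.0,0.05],[0.023,-0.021,0.006,-0.1,1.3,1.0,0.05],[0.023,-0.022,0.007,-0.1,1.3,1.0,0.05],[0.021,-0.022,0.007,-0.1,1.3,1.0,0.05],[0.022,-0.022,0.007,-0.1,1.3,1.0,0.05],[0.02,-0.022,0.009,-0.1,1.3,1.0,0.05],[0.02,-0.023,0.008,-0.1,1.3,1.0,0.05]]]
```

Emit:
move_arm --commands '[[[0.024, -0.02, 0.005, -0.1, 1.3, 1.0, 0.05], [0.024, -0.02, 0.005, -0.1, 1.3, 1.0, 0.05], [0.023, -0.02, 0.006, -0.1, 1.3, 1.0, 0.05], [0.023, -0.021, 0.006, -0.1, 1.3, 1.0, 0.05], [0.023, -0.022, 0.007, -0.1, 1.3, 1.0, 0.05], [0.021, -0.022, 0.007, -0.1, 1.3, 1.0, 0.05], [0.022, -0.022, 0.007, -0.1, 1.3, 1.0, 0.05], [0.02, -0.022, 0.009, -0.1, 1.3, 1.0, 0.05], [0.02, -0.023, 0.008, -0.1, 1.3, 1.0, 0.05], [0, 0, 0, 0, 0, 0, 0.05], [0, 0, 0, 0, 0, 0, 0.05]]]'

```text
t: 1.52
eef_pos: [0.3872, -0.3817, 0.1592]
tool_rot: [-0.011, 0.989, 0.111, 0.101]
contact_force: [-0.4, 0.0, 0.6]
gripper_width: 0.589
grasp_force: 0.0
```

Run:
```python
from h import *
np.set_printoptions(precision=4,suppress=True)
o=bot.get_obs(); im=imaging.read_camera("wrist")[...,::-1].copy(); cv2.imwrite("pics/wrist1.png",im)
print(o["t"],o["eef_pos"],o["gripper_width"],np.round(o["q"],2))
h=cv2.cvtColor(im,cv2.COLOR_BGR2HSV)
for nm,k,z in (("red",((h[...,0]<8)|(h[...,0]>172))&(h[...,1]>140)&(h[...,2]>60),.012),("glass",cv2.inRange(h,(85,25,90),(112,255,255))>0,.033),("dark",h[...,2]<50,.021)):
    n,l,s,c=cv2.connectedComponentsWithStats(k.astype(np.uint8))
    for i in range(1,n):
        if s[i,4]>150: print(nm,s[i],c[i],wpix(*c[i],z,o))
```

```text
1.525 [ 0.3872 -0.3817  0.1592] 0.5888375695532232 [ 0.87  0.27 -0.11  1.99 -0.2   0.78 -0.45]
red [ 522  149   38  165 2895] [547.5413 255.1475] [ 0.4112 -0.7633  0.012 ]
glass [ 247   11   56   26 1159] [274.5056  23.4107] [ 0.5765 -0.334   0.033 ]
dark [283   0  79  10 183] [326.623    3.1585] [ 0.6215 -0.3811  0.021 ]
dark [ 447    0   80  115 1543] [488.6066  57.1205] [ 0.6277 -0.5858  0.021 ]
dark [525  11  35  43 748] [538.9532  33.4866] [ 0.7077 -0.6749  0.021 ]
dark [266 126  19 101 892] [275.8229 197.3487] [ 0.4033 -0.3748  0.021 ]
dark [    0   259   522   161 39583] [263.9646 368.2915] [ 0.2062 -0.405   0.021 ]
dark [ 517  299   43   45 1136] [538.5018 321.5044] [ 0.3153 -0.7855  0.021 ]
dark [539 380  21  34 187] [550.262  399.6684] [ 0.1616 -0.9385  0.021 ]
```

View pics/wrist1.png

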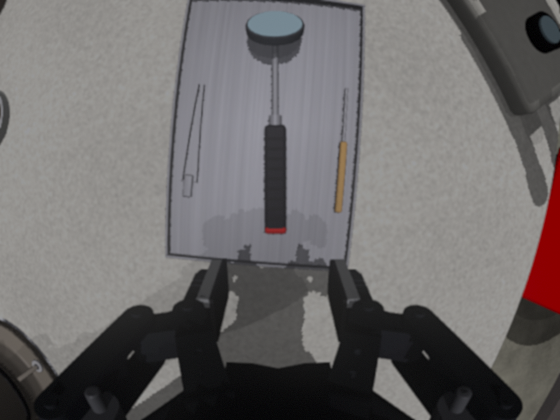

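The wrist view shows the mirror handle at column about 275 (rows 125–234), with the glass at (275,23). It is lined up between the fingers, with the tweezers and probe well clear at columns 190 and 341.

Run:
```python
from h import *
np.set_printoptions(precision=4,suppress=True)
o=bot.get_obs();im=cv2.imread("pics/wrist1.png");g=im.max(2)
pts=[]
for v in (135,160,190,215):
    xs=np.nonzero(g[v,255:300]<60)[0]+255; u=(xs.min()+xs.max())/2; p=wpix(u,v,.021,o); pts.append(p); print(v,xs.min(),xs.max(),p)
d=pts[-1]-pts[0]; print("hdg",np.degrees(np.arctan2(-d[1],-d[0])))
print("end",wpix(275.5,234.5,.021,o),wpix(275.5,125,.021,o))
Rt,z=grasp(13.1,12); P=np.array([.416,-.374,.013]);plan(P,Rt,6,.05)
```

```text
135 266 284 [ 0.4637 -0.3607  0.021 ]
160 266 284 [ 0.4393 -0.3662  0.021 ]
190 265 284 [ 0.4101 -0.3723  0.021 ]
215 265 284 [ 0.3856 -0.3778  0.021 ]
hdg 12.366243589109317
end [ 0.3663 -0.3832  0.021 ] [ 0.4737 -0.3589  0.021 ]
resid [-0.0001 -0.0004 -0.0004] deg 0.39
[[[-0.0,-0.0,0.025,0.0,0.0,-0.1,0.05],[-0.0,-0.001,0.025,0.0,0.0,-0.1,0.05],[-0.0,0.0,0.025,0.0,0.0,-0.1,0.05],[-0.0,-0.0,0.025,0.0,0.0,-0.1,0.05],[-0.0,-0.0,0.024,0.0,0.0,-0.1,0.05],[-0.0,-0.001,0.025,0.0,0.0,-0.1,0.05]]]
```

Emit:
move_arm --commands '[[[0, -0.002, 0.025, 0, 0, 0, 0.05], [0, -0.002, 0.025, 0, 0, 0, 0.05], [0, -0.001, 0.025, 0, 0, 0, 0.05], [0, 0, 0.025, 0, 0, 0, 0.05], [0, 0, 0.025, 0, 0, 0, 0.05], [0, 0, 0.015, 0, 0, 0, 0.05], [0, 0, 0.009, 0, 0, 0, 0.05], [0, 0, 0, 0, 0, 0, 0.05]]]'

```text
t: 2.58
eef_pos: [0.4158, -0.3696, 0.0131]
tool_rot: [-0.012, 0.989, 0.111, 0.101]
contact_force: [-0.1, 0.8, 0.4]
gripper_width: 0.586
grasp_force: 0.0
```

Emit:
move_arm --commands '[[[0, 0, 0, 0, 0, 0, 0.0], [0, 0, 0, 0, 0, 0, 0.0], [0, 0, 0, 0, 0, 0, 0.0], [0, 0, 0, 0, 0, 0, 0.0], [0, 0, 0, 0, 0, 0, 0.0], [0, 0, 0, 0, 0, 0, 0.0]]]' --squeeze 70

```text
t: 3.32
eef_pos: [0.4159, -0.3694, 0.0132]
tool_rot: [-0.012, 0.989, 0.111, 0.101]
contact_force: [0.5, 0.7, -0.7]
gripper_width: 0.0
grasp_force: 0.0
```

Run:
```python
from h import *
a=imaging.read_camera("wrist")[...,::-1];b=imaging.read_camera("side")[...,::-1];s=imaging.read_camera("scene")[...,::-1]
c=cv2.resize(b[290:420,150:350],None,fx=2,fy=2);s=cv2.resize(s[180:290,120:240],(240,220))
out=np.zeros((420,560+400,3),np.uint8)
out[:,:560]=a;out[:260,560:]=c; out=cv2.resize(out,(800,350));out=np.vstack([out,np.zeros((230,800,3),np.uint8)]);out[355:575,:240]=s
cv2.imwrite("pics/w2.png",out)
```

```text
(no output)
```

View pics/w2.png

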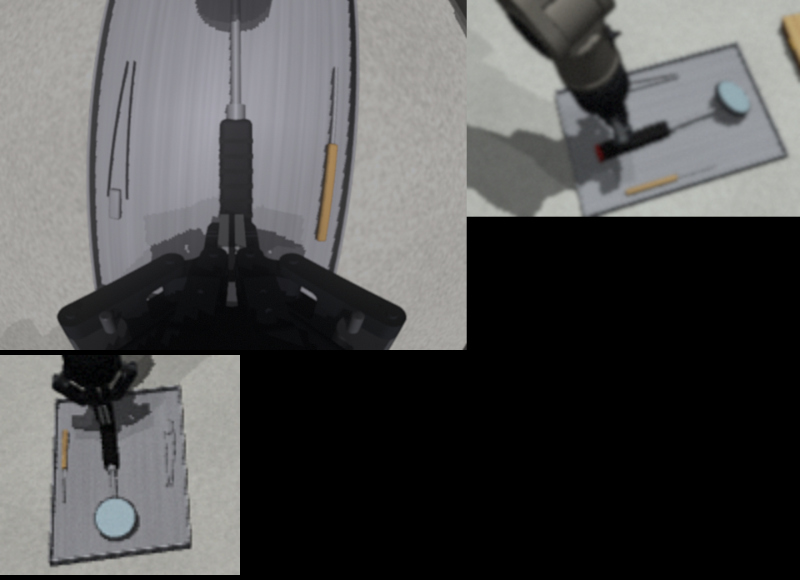

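Run:
```python
from h import *
o=bot.get_obs();print(o["t"],o["gripper_width"],o["grasp_force"],o["eef_pos"],o["contact_force"])
b=imaging.read_camera("side")[...,::-1].copy();s=imaging.read_camera("scene")[...,::-1].copy()
A=[]
for n,im in(("side",b),("scene",s)):
    u,v=proj(n,o["eef_pos"]);k=8;x0,y0=int(u)-24,int(v)-18
    t=cv2.resize(im[y0:y0+36,x0:x0+48],None,fx=k,fy=k,interpolation=cv2.INTER_CUBIC);t=cv2.convertScaleAbs(t,alpha=2)
    for P,c in((o["eef_pos"],(0,255,0)),(np.array(o["eef_pos"])-.019*rot(o).as_matrix()[:,2],(255,255,0))):
        uu,vv=proj(n,P);cv2.circle(t,(int((uu-x0+.5)*k),int((vv-y0+.5)*k)),3,c,-1)
    A.append(t)
w=imaging.read_camera("wrist")[...,::-1]
t=cv2.convertScaleAbs(cv2.resize(w[230:330,200:360],None,fx=2.88,fy=2.88,interpolation=cv2.INTER_CUBIC),alpha=2)[:288]
out=np.zeros((576,800,3),np.uint8);out[:288,:384]=A[0];out[288:576,:384]=A[1];out[:t.shape[0],390:390+t.shape[1]]=t[:,:410]
cv2.imwrite("pics/z3.png",out)
```

```text
3.475 -0.0033257393495080595 0.0 [ 0.41583745 -0.36938334  0.01319454] [ 0.15574873  1.11270624 -0.95697028]
```

View pics/z3.png

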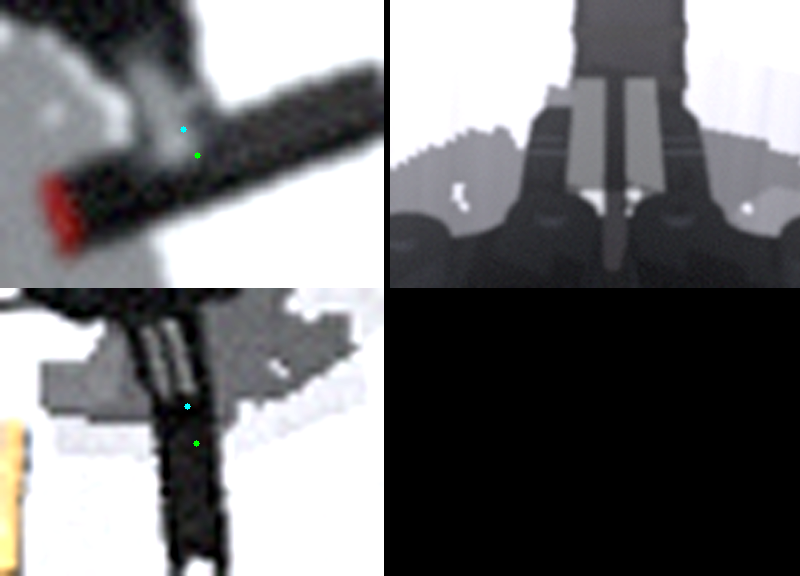

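Run:
```python
from h import *
o=bot.get_obs();r=rot(o);x={}
for n in("side","scene"):
    u,v=proj(n,o["eef_pos"]);x[n]=(int(u)-24,int(v)-18)
f=lambda n,cx,cy:(x[n][0]+cx/8-.5,x[n][1]+cy/8-.5)
for a,b in (((172,397),(182,168)),((172,397),(182,160)),((172,390),(175,168))):
    P,e=tri("scene",f("scene",a[0],a[1]-0),"side",f("side",*b));print(P.round(4),round(e,4),"tool",r.inv().apply(P-o["eef_pos"]).round(4))
# scene ray / wrist ray in tool plane x=0.011 and x=0
for xx in(0,.011):
    for n,c in(("scene",(172,397)),):
        a,d=ray(n,*f(n,*c));a=r.inv().apply(a-o["eef_pos"]);d=r.inv().apply(d);print(xx,n,(a+d*(xx-a[0])/d[0]).round(4))
```

```text
[ 0.4415 -0.3629 -0.0627] 0.0792 tool [ 0.0105 -0.0006  0.0797]
[ 0.4423 -0.3619 -0.0604] 0.0806 tool [ 0.012  -0.0014  0.0777]
[ 0.4392 -0.3631 -0.0614] 0.0789 tool [ 0.0085 -0.0009  0.078 ]
0 scene [0.     0.034  0.1247]
0.011 scene [0.011  0.0324 0.1144]
```

Run:
```python
from h import *
o=bot.get_obs();r=rot(o);x={}
for n in("side","scene"):
    u,v=proj(n,o["eef_pos"]);x[n]=(int(u)-24,int(v)-18)
f=lambda n,cx,cy:(x[n][0]+cx/8-.5,x[n][1]+cy/8-.5)
for a,b in (((172,109),(182,168)),((178,109),(175,165))):
    P,e=tri("scene",f("scene",*a),"side",f("side",*b));print(P.round(4),round(e,4),"tool",r.inv().apply(P-o["eef_pos"]).round(4))
for xx in(0,.011):
    a,d=ray("scene",*f("scene",172,109));a=r.inv().apply(a-o["eef_pos"]);d=r.inv().apply(d);print(xx,(a+d*(xx-a[0])/d[0]).round(4))
```

```text
[ 0.4083 -0.3789  0.0296] 0.0055 tool [-0.0059  0.0076 -0.018 ]
[ 0.4066 -0.377   0.0278] 0.0048 tool [-0.0075  0.0053 -0.0165]
0 [ 0.      0.0046 -0.0249]
0.011 [ 0.011   0.0032 -0.0338]
```

Emit:
move_arm --commands '[[[0, 0.0025, 0.0015, 0, 0, 0, 0], [0, 0, 0.0015, 0, 0, 0, 0], [0, 0, 0, 0, 0, 0, 0]]]'

```text
t: 4.0
eef_pos: [0.417, -0.3716, 0.0101]
tool_rot: [-0.012, 0.989, 0.111, 0.101]
contact_force: [-0.4, 0.4, 0.2]
gripper_width: -0.0
grasp_force: 0.0
```

Emit:
move_arm --commands '[[[0, 0, 0.0015, 0, 0, 0, 0], [0, 0, 0.0015, 0, 0, 0, 0], [0, 0, 0, 0, 0, 0, 0]]]'

```text
t: 4.38
eef_pos: [0.4176, -0.3714, 0.0072]
tool_rot: [-0.012, 0.989, 0.111, 0.101]
contact_force: [-0.4, 1.0, 0.1]
gripper_width: 0.001
grasp_force: 0.0
```

Emit:
move_arm --commands '[[[0, 0, 0.0015, 0, 0, 0, 0], [0, 0, 0.0015, 0, 0, 0, 0], [0, 0, 0, 0, 0, 0, 0]]]'

```text
t: 4.75
eef_pos: [0.4182, -0.3714, 0.0043]
tool_rot: [-0.012, 0.989, 0.111, 0.101]
contact_force: [0.5, 0.5, -0.5]
gripper_width: 0.003
grasp_force: 0.0
```

Emit:
move_arm --commands '[[[0, 0, 0.0015, 0, 0, 0, 0], [0, 0, 0.0015, 0, 0, 0, 0], [0, 0, 0, 0, 0, 0, 0]]]'

```text
t: 5.12
eef_pos: [0.4187, -0.3712, 0.0014]
tool_rot: [-0.012, 0.989, 0.111, 0.101]
contact_force: [-0.4, 1.0, -1.2]
gripper_width: -0.0
grasp_force: 0.0
```

Emit:
move_arm --commands '[[[0, 0, 0.0015, 0, 0, 0, 0], [0, 0, 0.0015, 0, 0, 0, 0], [0, 0, 0, 0, 0, 0, 0]]]'

```text
t: 5.5
eef_pos: [0.4194, -0.3711, -0.0016]
tool_rot: [-0.012, 0.989, 0.111, 0.101]
contact_force: [1.4, 0.2, -0.4]
gripper_width: 0.0
grasp_force: 0.0
```

Emit:
move_arm --commands '[[[0, 0, 0.0015, 0, 0, 0, 0], [0, 0, 0.0015, 0, 0, 0, 0], [0, 0, 0, 0, 0, 0, 0]]]'

```text
t: 5.88
eef_pos: [0.4199, -0.3709, -0.0045]
tool_rot: [-0.012, 0.989, 0.111, 0.101]
contact_force: [-0.7, 0.4, -0.1]
gripper_width: 0.003
grasp_force: 0.0
```

Run:
```python
from h import *
o=bot.get_obs()
w=imaging.read_camera("wrist")[...,::-1];b=imaging.read_camera("side")[...,::-1];s=imaging.read_camera("scene")[...,::-1]
t=cv2.convertScaleAbs(cv2.resize(w[190:320,190:370],None,fx=4.4,fy=4.4,interpolation=cv2.INTER_CUBIC),alpha=3)
cv2.imwrite("pics/z4.png",t[:600])
```

```text
(no output)
```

View pics/z4.png

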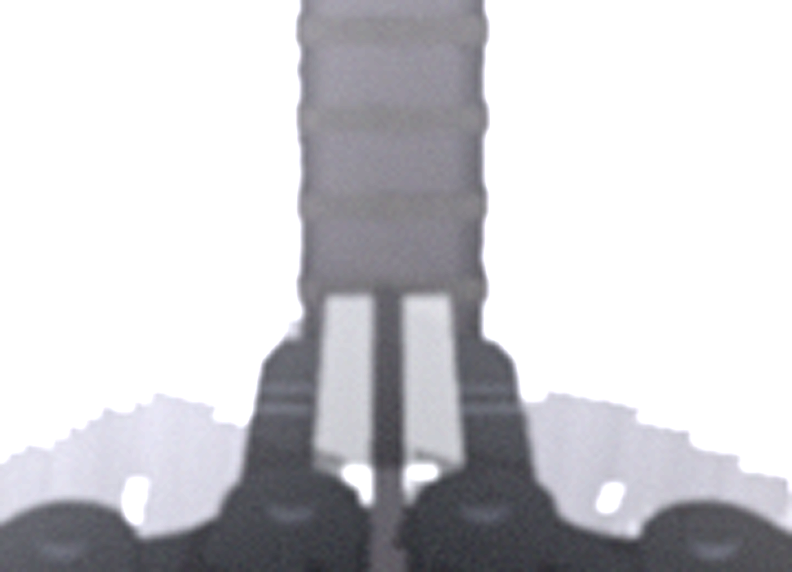

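The tip edge of the shut fingers shows at row 257, about 33 mm short of the reported TCP, and they are still above the handle. I'll keep probing down gently.

Emit:
move_arm --commands '[[[0, 0, 0.0015, 0, 0, 0, 0], [0, 0, 0.0015, 0, 0, 0, 0], [0, 0, 0, 0, 0, 0, 0]]]'

```text
t: 6.4
eef_pos: [0.4205, -0.3711, -0.0065]
tool_rot: [-0.011, 0.989, 0.111, 0.102]
contact_force: [-3.4, 1.1, 10.9]
gripper_width: 0.001
grasp_force: 5.4
```

Emit:
move_arm --commands '[[[0, 0, 0.001, 0, 0, 0, 0], [0, 0, 0.001, 0, 0, 0, 0], [0, 0, 0, 0, 0, 0, 0]]]'

```text
t: 6.78
eef_pos: [0.4206, -0.3712, -0.0069]
tool_rot: [-0.011, 0.989, 0.111, 0.102]
contact_force: [-10.2, 5.2, 30.9]
gripper_width: 0.002
grasp_force: 15.5
```

Emit:
move_arm --commands '[[[0, 0, 0.001, 0, 0, 0, 0], [0, 0, 0.001, 0, 0, 0, 0], [0, 0, 0, 0, 0, 0, 0]]]'

```text
t: 7.15
eef_pos: [0.4207, -0.3712, -0.0072]
tool_rot: [-0.011, 0.989, 0.11, 0.102]
contact_force: [-18.7, 8.8, 52.4]
gripper_width: 0.001
grasp_force: 26.2
```

Emit:
move_arm --commands '[[[0, 0, -0.01, 0, 0, 0, 0], [0, 0, -0.01, 0, 0, 0, 0.05], [0, 0, 0, 0, 0, 0, 0.05], [0, 0, 0, 0, 0, 0, 0.05], [0, 0, 0, 0, 0, 0, 0.05], [0, 0, 0, 0, 0, 0, 0.05]]]'

```text
t: 7.9
eef_pos: [0.4173, -0.3714, 0.008]
tool_rot: [-0.012, 0.989, 0.111, 0.101]
contact_force: [-0.5, 0.3, -0.0]
gripper_width: 0.587
grasp_force: 0.0
```

Run:
```python
from h import *
np.set_printoptions(precision=4,suppress=True)
o=bot.get_obs();print(o["eef_pos"],o["gripper_width"]);im=imaging.read_camera("wrist")[...,::-1];cv2.imwrite("pics/w5.png",im);g=im.max(2)
for v in (150,180,210,235): 
    xs=np.nonzero(g[v,245:315]<70)[0]+245; print(v,xs.min(),xs.max(),wpix((xs.min()+xs.max())/2,v,.021,o))
```

```text
[ 0.4173 -0.3714  0.008 ] 0.5866873185671148
150 261 297 [ 0.471  -0.3583  0.021 ]
180 260 298 [ 0.4555 -0.3619  0.021 ]
210 260 298 [ 0.4399 -0.3654  0.021 ]
235 260 297 [ 0.4266 -0.3682  0.021 ]
```

Emit:
move_arm --commands '[[[0, 0, 0.008, 0, 0, 0, 0.05], [0, 0, 0.008, 0, 0, 0, 0.05], [0, 0, 0.006, 0, 0, 0, 0.05], [0, 0, 0.004, 0, 0, 0, 0.05], [0, 0, 0.002, 0, 0, 0, 0.05], [0, 0, 0, 0, 0, 0, 0.05]]]'

```text
t: 8.7
eef_pos: [0.4229, -0.3703, -0.0191]
tool_rot: [-0.012, 0.989, 0.111, 0.101]
contact_force: [0.2, 1.0, -0.4]
gripper_width: 0.584
grasp_force: 0.0
```

Emit:
move_arm --commands '[[[0, 0, 0, 0, 0, 0, 0.01], [0, 0, 0, 0, 0, 0, 0.01], [0, 0, 0, 0, 0, 0, 0.01], [0, 0, 0, 0, 0, 0, 0.01], [0, 0, 0, 0, 0, 0, 0.01]]]' --squeeze 70

```text
t: 9.32
eef_pos: [0.423, -0.3706, -0.0185]
tool_rot: [-0.011, 0.989, 0.111, 0.102]
contact_force: [-0.9, 0.8, 6.5]
gripper_width: 0.236
grasp_force: 69.1
```

Run:
```python
from h import *
o=bot.get_obs();r=rot(o)
m=np.radians(12.7);x=np.array([np.cos(m),np.sin(m),0]);O=np.array([.420,-.3708,.003])
Rm=R.from_matrix(np.c_[x,np.cross([0,0,1],x),[0,0,1]]);G=O+Rm.apply([.16,0,.03])
T=r.inv()*Rm; print("glass",G,"in tool",r.inv().apply(G-o["eef_pos"]).round(4),"T euler",T.as_euler("xyz",degrees=True).round(1))
np.savez("grip.npz",g=r.inv().apply(G-o["eef_pos"]),T=T.as_matrix())
```

```text
glass [ 0.57608553 -0.33562461  0.033     ] in tool [ 0.1642 -0.0002 -0.0185] T euler [ 1.80e+02 -1.17e+01  1.00e-01]
```

Emit:
move_arm --commands '[[[0.001, 0, -0.005, 0, 0, 0, 0.01], [0.004, 0, -0.02, 0, 0, 0, 0.01], [0.008, 0, -0.04, 0, 0, 0, 0.01], [0.01, 0, -0.05, 0, 0, 0, 0.01], [0.01, 0, -0.05, 0, 0, 0, 0.01], [0, 0, 0, 0, 0, 0, 0.01], [0, 0, 0, 0, 0, 0, 0.01]]]'

```text
t: 10.2
eef_pos: [0.4212, -0.3701, 0.1486]
tool_rot: [-0.012, 0.989, 0.111, 0.101]
contact_force: [-0.1, 1.2, -2.2]
gripper_width: 0.235
grasp_force: 68.7
```

Run:
```python
from h import *
np.set_printoptions(precision=4,suppress=True)
o=bot.get_obs();r=rot(o);print(o["eef_pos"],o["gripper_width"],o["grasp_force"],o["contact_force"])
f=np.load("grip.npz");c=imaging.calibration("wrist");M=c["mount"];K=c["intrinsics"]
def wproj(p):
    q=M[:3,:3].T@(p-M[:3,3]);t=np.arctan2(np.hypot(q[0],q[1]),q[2]);e=q[:2]/np.hypot(q[0],q[1])*t;return K[:2,2]+K[0,0]*e
print("exp wrist",wproj(f["g"])," exp side",proj("side",o["eef_pos"]+r.apply(f["g"]))," scene",proj("scene",o["eef_pos"]+r.apply(f["g"])))
for n in("wrist","side","scene"):
    im=imaging.read_camera(n)[...,::-1];cv2.imwrite(f"pics/{n}6.png",im);h=cv2.cvtColor(im,cv2.COLOR_BGR2HSV)
    nn,l,s,cc=cv2.connectedComponentsWithStats(cv2.inRange(h,(82,18,90),(112,255,255)))
    print(n,[(s[i].tolist(),cc[i].round(1)) for i in range(1,nn) if s[i,4]>60])
w=cv2.imread("pics/wrist6.png");b=cv2.imread("pics/side6.png")
cv2.imwrite("pics/v6.png",np.hstack([w[:,100:460],b[60:,120:460][:360].repeat(1,0) if 0 else cv2.resize(b[120:420,150:460],(434,420))]))
```

```text
[ 0.4212 -0.3701  0.1486] 0.23538278410302826 68.74076843261719 [-0.0873  1.1501 -2.2119]
exp wrist [280.565  -57.2775]  exp side [312.3192 307.6766]  scene [166.3107 225.5433]
wrist []
side [([311, 85, 21, 7, 111], array([321.5,  88.6])), ([274, 99, 59, 39, 1247], array([305.5, 120.8])), ([197, 170, 33, 24, 202], array([212.3, 182.4])), ([303, 298, 22, 21, 262], array([313.6, 307.8]))]
scene [([375, 183, 17, 22, 315], array([383. , 193.5])), ([398, 198, 38, 30, 192], array([414.4, 212.1])), ([155, 216, 23, 22, 389], array([166. , 226.2])), ([475, 260, 85, 89, 3746], array([518. , 305.3]))]
```

View pics/v6.png

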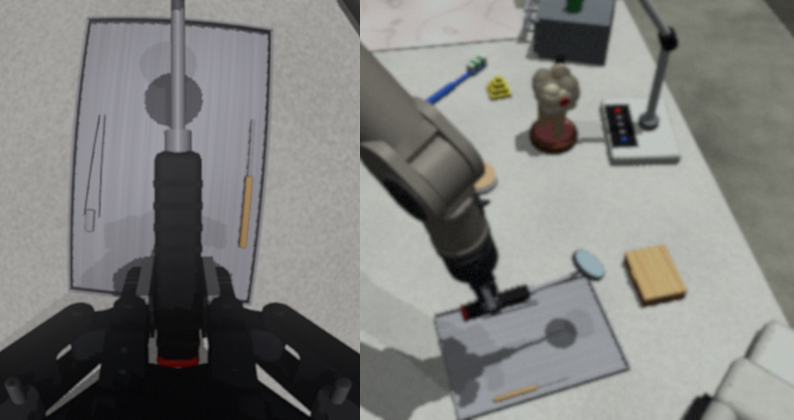

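Run:
```python
from h import *
np.set_printoptions(precision=4,suppress=True)
a=cv2.imread("pics/scene0.png");b=cv2.imread("pics/side0.png")
h=cv2.cvtColor(a,cv2.COLOR_BGR2HSV)
f=lambda x,y:((x-260)/2.609+300,y/2.609+160)
for p in ((295,552),(508,577)): print("bottom z0",plane("scene",*f(*p),0))
# column profiles of foot bottom edge
for u in (320,340,365,385): print(u,h[296:306,u,2].tolist(),h[362:388,u,2].tolist())
hb=cv2.cvtColor(b,cv2.COLOR_BGR2HSV)
# tooth foot: reddish brown
for n,hh,box in(("scene",h,(328,245,380,300)),("side",hb,(262,195,315,235))):
    k=((hh[...,0]<12)|(hh[...,0]>168))&(hh[...,1]>90)&(hh[...,2]<150);x0,y0,x1,y1=box
    ys,xs=np.nonzero(k[y0:y1,x0:x1]);xs+=x0;ys+=y0
    L,Rr,B=xs.min(),xs.max(),ys.max();print(n,L,Rr,ys.min(),B,[ (int(xs[ys==v].min()),int(xs[ys==v].max())) for v in range(B-14,B+1,2)])
    print(" ctr ray at z.012 for mid col, bottom",plane(n,(L+Rr)/2,B-8,.012),plane(n,(xs[ys==B].mean()),B+.5,.0))
# spot ray at side with z=.15
for z in(.147,.150,.153): print("spot side",plane("side",295.6,192.4,z)," scene",plane("scene",341.8,252.9,z))
G=lambda C,e:C-.165*np.array([np.cos(e),np.sin(e)])
for n in("side","scene"):
    for P in ((.658,.167,.415),(.658,.167,.43)): print(n,proj(n,P))
```

```text
bottom z0 [0.8817 0.0435 0.    ]
bottom z0 [0.9052 0.2452 0.    ]
320 [171, 165, 168, 168, 163, 166, 172, 168, 167, 159] [170, 173, 173, 174, 172, 175, 170, 165, 159, 122, 70, 51, 101, 159, 164, 168, 167, 163, 160, 157, 155, 152, 161, 162, 164, 156]
340 [165, 161, 157, 156, 161, 164, 158, 159, 167, 166] [171, 170, 172, 169, 170, 174, 172, 173, 174, 169, 159, 145, 96, 59, 49, 138, 167, 165, 169, 165, 158, 162, 163, 159, 161, 161]
365 [139, 111, 103, 111, 90, 68, 42, 57, 66, 48] [163, 171, 174, 175, 172, 168, 173, 174, 173, 172, 170, 174, 170, 161, 143, 102, 70, 42, 133, 154, 158, 155, 158, 160, 159, 162]
385 [157, 164, 159, 160, 163, 168, 165, 163, 161, 159] [171, 172, 168, 171, 169, 172, 168, 175, 173, 171, 173, 170, 173, 172, 166, 166, 155, 126, 79, 57, 100, 156, 165, 160, 163, 164]
scene 333 367 249 296 [(334, 367), (336, 366), (335, 366), (337, 366), (339, 365), (341, 365), (344, 362), (350, 358)]
 ctr ray at z.012 for mid col, bottom [0.6526 0.1547 0.012 ] [0.6727 0.1664 0.    ]
side 272 303 195 228 [(272, 303), (274, 303), (272, 303), (275, 303), (275, 302), (278, 298), (280, 296), (286, 291)]
 ctr ray at z.012 for mid col, bottom [0.616  0.1461 0.012 ] [0.6144 0.1185 0.    ]
spot side [0.6327 0.1237 0.147 ]  scene [0.6232 0.1203 0.147 ]
spot side [0.6318 0.1202 0.15  ]  scene [0.6252 0.1198 0.15  ]
spot side [0.631  0.1167 0.153 ]  scene [0.6271 0.1194 0.153 ]
side [305.6574 106.5389]
side [305.9747 101.6195]
scene [378.1827 197.6355]
scene [379.3612 193.0395]
```

```bash
cat >> h.py <<'E'
def target(S,phi,L,out=.075):
    f=np.load("grip.npz");ns=np.array([np.cos(phi),np.sin(phi),0]);G=S+out*ns
    u=L-G;u/=np.linalg.norm(u);v=S-G;v/=np.linalg.norm(v);n=u+v;n/=np.linalg.norm(n)
    up=np.array([0,0,1])-n[2]*n;up/=np.linalg.norm(up);t=-up
    c,s=np.cos(np.radians(35)),np.sin(np.radians(35));x=c*t+s*n;z=c*n-s*t
    Rm=R.from_matrix(np.c_[x,np.cross(z,x),z]);Rt=Rm*R.from_matrix(f["T"]).inv()
    return G,n,Rt,G-Rt.apply(f["g"])
E
python3 - <<'E'
from h import *
np.set_printoptions(precision=4,suppress=True)
G,n,Rt,P=target(np.array([.6315,.119,.15]),np.radians(-75),np.array([.66,.167,.415]))
print("G",G,"n",n,"P",P,"tool z",Rt.as_matrix()[:,2],"x",Rt.as_matrix()[:,0])
plan(P+[0,-.13,.03],Rt,18,.01)
E
```

```text
G [0.6509 0.0466 0.15  ] n [-0.1364  0.827   0.5455] P [ 0.6782 -0.1161  0.1609] tool z [ 0.0287 -0.1748 -0.9842] x [-0.1615  0.9708 -0.1771]
resid [0.0004 0.0004 0.0002] deg 1.08
[[[0.016,-0.004,0.001,0.1,-1.0,-4.8,0.01],[0.015,-0.002,0.0,0.1,-1.0,-4.8,0.01],[0.016,-0.001,0.0,0.1,-1.0,-4.8,0.01],[0.017,0.001,0.0,0.1,-1.0,-4.8,0.01],[0.015,0.002,0.0,0.1,-1.0,-4.8,0.01],[0.016,0.003,-0.001,0.1,-1.0,-4.8,0.01],[0.016,0.004,-0.001,0.1,-1.0,-4.8,0.01],[0.015,0.006,-0.001,0.1,-1.0,-4.8,0.01],[0.014,0.007,-0.001,0.1,-1.0,-4.8,0.01],[0.014,0.008,-0.002,0.1,-1.0,-4.8,0.01],[0.013,0.009,-0.002,0.1,-1.0,-4.8,0.01],[0.012,0.01,-0.002,0.1,-1.0,-4.8,0.01],[0.011,0.012,-0.002,0.1,-1.0,-4.8,0.01],[0.01,0.012,-0.003,0.1,-1.0,-4.8,0.01],[0.009,0.013,-0.003,0.1,-1.0,-4.8,0.01],[0.008,0.013,-0.003,0.1,-1.0,-4.8,0.01],[0.007,0.015,-0.003,0.1,-1.0,-4.8,0.01],[0.005,0.014,-0.003,0.1,-1.0,-4.8,0.01]]]
```

Emit:
move_arm --commands '[[[0.016, -0.004, 0.001, 0.1, -1.0, -4.8, 0.01], [0.015, -0.002, 0.0, 0.1, -1.0, -4.8, 0.01], [0.016, -0.001, 0.0, 0.1, -1.0, -4.8, 0.01], [0.017, 0.001, 0.0, 0.1, -1.0, -4.8, 0.01], [0.015, 0.002, 0.0, 0.1, -1.0, -4.8, 0.01], [0.016, 0.003, -0.001, 0.1, -1.0, -4.8, 0.01], [0.016, 0.004, -0.001, 0.1, -1.0, -4.8, 0.01], [0.015, 0.006, -0.001, 0.1, -1.0, -4.8, 0.01], [0.014, 0.007, -0.001, 0.1, -1.0, -4.8, 0.01], [0.014, 0.008, -0.002, 0.1, -1.0, -4.8, 0.01], [0.013, 0.009, -0.002, 0.1, -1.0, -4.8, 0.01], [0.012, 0.01, -0.002, 0.1, -1.0, -4.8, 0.01], [0.011, 0.012, -0.002, 0.1, -1.0, -4.8, 0.01], [0.01, 0.012, -0.003, 0.1, -1.0, -4.8, 0.01], [0.009, 0.013, -0.003, 0.1, -1.0, -4.8, 0.01], [0.008, 0.013, -0.003, 0.1, -1.0, -4.8, 0.01], [0.007, 0.015, -0.003, 0.1, -1.0, -4.8, 0.01], [0.005, 0.014, -0.003, 0.1, -1.0, -4.8, 0.01], [0, 0, 0, 0, 0, 0, 0.01], [0, 0, 0, 0, 0, 0, 0.01]]]'

```text
t: 12.85
eef_pos: [0.6782, -0.2479, 0.1926]
tool_rot: [0.062, 0.649, 0.756, -0.062]
contact_force: [0.2, -0.7, -1.6]
gripper_width: 0.236
grasp_force: 68.7
```

Run:
```python
from h import *
np.set_printoptions(precision=4,suppress=True)
o=bot.get_obs();r=rot(o);print(o["t"],o["eef_pos"],np.round(o["q"],2),o["gripper_width"],o["grasp_force"])
f=np.load("grip.npz");G=o["eef_pos"]+r.apply(f["g"]);print("G",G,"side",proj("side",G),"scene",proj("scene",G))
ims={}
for n in("wrist","side","scene"):
    im=imaging.read_camera(n)[...,::-1];cv2.imwrite(f"pics/{n}7.png",im);ims[n]=im;h=cv2.cvtColor(im,cv2.COLOR_BGR2HSV)
    if n=="wrist":
        k=(((h[...,0]<8)|(h[...,0]>172))&(h[...,1]>120)&(h[...,2]>60)).astype(np.uint8)
        nn,l,s,cc=cv2.connectedComponentsWithStats(k)
        for i in range(1,nn):
            if s[i,4]>15: 
                print("red",s[i].tolist(),cc[i].round(1),wpix(*cc[i],.15,o))
cv2.imwrite("pics/v7.png",np.hstack([ims["wrist"][:,80:480],cv2.resize(ims["side"][80:290,200:400],(400,420))]))
```

```text
12.85 [ 0.6782 -0.2479  0.1926] [ 0.39  0.55 -0.32  1.49  0.38  1.12  0.11] 0.23630200225410675 68.70908617973328
G [ 0.6529 -0.0849  0.1822] side [319.2504 231.1754] scene [262.4607 255.1389]
red [257, 356, 43, 12, 368] [278.1 362.1] [ 0.7046 -0.4241  0.15  ]
red [168, 377, 29, 19, 228] [181.8 385.5] [ 0.5982 -0.5063  0.15  ]
```

View pics/v7.png

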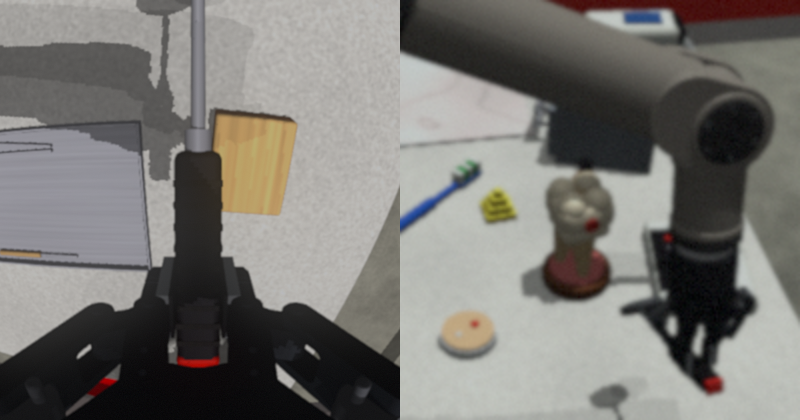

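Run:
```python
from h import *
G,n,Rt,P=target(np.array([.6315,.119,.15]),np.radians(-76),np.array([.66,.167,.415]))
print(G,P);plan(P,Rt,8,.01)
```

```text
[0.64964414 0.04622782 0.15      ] [ 0.67440419 -0.11678277  0.1610284 ]
resid [-0.0005 -0.     -0.0005] deg 0.34
[[[0.017,0.002,0.001,-0.1,-0.0,0.0,0.01],[0.017,0.002,0.001,-0.1,-0.0,0.0,0.01],[0.016,0.002,0.001,-0.1,-0.0,0.0,0.01],[0.017,0.002,0.001,-0.1,-0.0,0.0,0.01],[0.017,0.002,0.001,-0.1,-0.0,0.0,0.01],[0.017,0.002,0.001,-0.1,-0.0,0.0,0.01],[0.016,0.002,0.001,-0.1,-0.0,0.0,0.01],[0.017,0.003,0.001,-0.1,-0.0,0.0,0.01]]]
```

Emit:
move_arm --commands '[[[0.017, 0.002, 0.001, -0.1, 0, 0, 0.01], [0.017, 0.002, 0.001, -0.1, 0, 0, 0.01], [0.016, 0.002, 0.001, -0.1, 0, 0, 0.01], [0.017, 0.002, 0.001, -0.1, 0, 0, 0.01], [0.017, 0.002, 0.001, -0.1, 0, 0, 0.01], [0.017, 0.002, 0.001, -0.1, 0, 0, 0.01], [0.016, 0.002, 0.001, -0.1, 0, 0, 0.01], [0.017, 0.003, 0.001, -0.1, 0, 0, 0.01], [0, 0, 0, 0, 0, 0, 0.01], [0, 0, 0, 0, 0, 0, 0.01], [0, 0, 0, 0, 0, 0, 0.01], [0, 0, 0, 0, 0, 0, 0.01]]]'

```text
t: 14.5
eef_pos: [0.6753, -0.1166, 0.1617]
tool_rot: [0.067, 0.648, 0.756, -0.056]
contact_force: [-0.7, 1.2, -1.2]
gripper_width: 0.23
grasp_force: 68.7
```

Run:
```python
from h import *
np.set_printoptions(precision=4,suppress=True)
o=bot.get_obs();r=rot(o);f=np.load("grip.npz");G=o["eef_pos"]+r.apply(f["g"])
Rm=r*R.from_matrix(f["T"]);n=Rm.apply([np.sin(np.radians(35)),0,np.cos(np.radians(35))])
S=np.array([.6315,.119,.15]);L=np.array([.66,.167,.415])
u=(L-G)/np.linalg.norm(L-G);v=(S-G)/np.linalg.norm(S-G);w=(u+v)/np.linalg.norm(u+v)
print(o["t"],"G",G,"dist",np.linalg.norm(S-G),"normal err deg",np.degrees(np.arccos(n@w)),"exp side",proj("side",G),"scene",proj("scene",G))
S2=S-2*((S-G)@n)*n;d=L-S2;h=S2+d*((G-S2)@n)/(d@n);print("reflection off centre mm",1e3*np.linalg.norm(h-G),np.max(np.abs(o["joint_vel"])))
ims=[imaging.read_camera(k)[...,::-1] for k in("scene","side")]
hb=cv2.cvtColor(ims[0],cv2.COLOR_BGR2HSV);k=cv2.inRange(hb,(80,15,60),(112,255,255));k[:, :280]=0;k[:,365:]=0;nn,l,s,c=cv2.connectedComponentsWithStats(k);print([(s[i].tolist(),c[i]) for i in range(1,nn) if s[i,4]>15])
cv2.imwrite("pics/v8.png",np.hstack([cv2.resize(ims[0][150:330,250:420],(400,424)),cv2.resize(ims[1][70:282,220:420],(400,424))]))
```

```text
14.5 G [0.6498 0.0464 0.1513] dist 0.07492389194723399 normal err deg 0.7814730365028929 exp side [306.7016 207.4888] scene [314.0095 260.6907]
reflection off centre mm 1.8507048017702743 0.003776105053260926
[([308, 251, 13, 20, 136], array([313.9779, 260.6324])), ([333, 322, 5, 5, 20], array([335.25, 323.95]))]
```

View pics/v8.png

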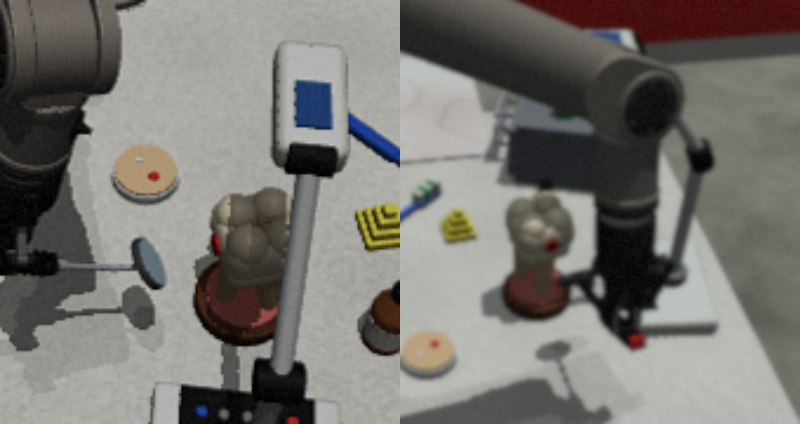

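The scene view puts the glass at (314,261), exactly where predicted, facing the tooth. The tooth and visualiser are untouched, and the arm is clear of both.

```bash
python3 -c "
from station import bot
print(bot.hand_in())"
```

```text
the job is handed in; nothing more can be done
None
```

I picked up the mirror by its handle and handed in with it held steady, clear of the tooth, visualiser and tray: glass centre about 75 mm out from the red spot, reflection computed about 2 mm off the middle of the glass. While finding the handle, the shut fingertips pressed down on it with about 55 N, because they sit roughly 30 mm short of the reported TCP.

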